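# Open the treat tasting jar

### The arm

A 6-joint arm with a two-finger parallel gripper is mounted at the origin on the work surface. World frame = base frame: x ahead of the robot, y to its left, z up, the work surface at z = 0. Lengths are in m, angles in degrees, forces in N, time in s.
With the tool pointing down it reaches from about 0.4 to 0.825 m from the base axis. Payload 7 kg.
Tool frame: the origin (TCP) lies where the fingers leave the gripper's body, on its centre line; the fingertips stand 66 mm ahead of it and the grasp point (between the pads) lies 47 mm ahead of it; z points along the fingers, y is the direction in which the jaws open and shut (so a half turn about z gives the same grasp; the last joint's range is limited). The gripper opens to 88 mm and grips with 3 to 60 N. Pads are 19 mm wide; open, the fingers measure 130 mm over their backs; the gripper's body (78 mm by 193 mm) begins 47 mm behind the grasp point.
Start: joints at [-49.67, 20.546, 0.682, 0, -70.136, -16.507], TCP at [0.273, -0.617, 0.292] pointing down, gripper open.
Joint ranges: [-176.03, 176.03], [-82.01, 121.73], [-58.28, 71.71], [-173.87, 95.51], [-174.79, -0.11], [-173.66, 173.66]. Speed limits (degrees/s): [136.94, 136.94, 172.46, 180, 180, 180].

### API

Orientations are given as [roll, pitch, yaw] about the fixed x, y, z axes, in that order (R = Rz(yaw) Ry(pitch) Rx(roll)).
In Python, from plant import get_obs, snapshot, close_job gives the robot as it stands.
- The arm moves only by the tool play_rows, never from a script. Its argument "series" is a list of rows, each a list of 5 numbers: the opening in per cent of the stroke, from 0 (shut) to 100 (fully open), then the shift along the tool's x, y, z in m, then the turn about the tool's z in degrees. In form: [[jaw, dx, dy, dz, spin], ...]. A call has 1 to 10 rows; each row is the pose to reach, as a shift and turn from the pose commanded when the call began, along the tool's axes at that moment; what a row does not reach only later rows make up. A row lasts 1/10 s, in which the tool goes at most 50 mm and 8.59 degrees, less where a joint would pass 70% of its speed; a pose out of reach is approached as far as the arm can. A call with a gripper value outside its range is refused whole. The fingers move at their own pace and stop on an object; the grip force is fixed at half the most. Time passes only in rows, so rows that repeat a pose let the fingers close. It gives the time, the measured TCP pose, the force and the opening at its end, in the units of the state.
- get_obs(): the state, without advancing time (a new reading comes with each control period).
- snapshot(name): name is "scene" or "top"; returns a dict with "frame" (420x560x3 uint8, red, green, blue), "z_map" (420x560 float32, m along the optical axis (not along the pixel's ray), 0 where there is no reading), "mtx" (3x3 intrinsics, pixels), "camera_from_world" (4x4, takes a point from world to camera coordinates). Camera axes: x right, y up, looking along -z (the intrinsics and any distortion apply to the point x, -y, -z); pixel columns grow to the right and rows downward; lengths in m; the calibration is good to about 2 mm. A picture is of the moment at which its call begins.
- close_job(): hands the job in, once; it reports no verdict.
The state is a dict: "clock": time; "joint_pos": joint angles; "qvel": joint speeds; "tau": joint torques, N m; "tool_pos": TCP position; "orientation": TCP orientation; "force": force on the tool from outside, world axes, zero at the start; "moment": the same for the moment, N m; "opening": finger opening in m.
Only numpy, scipy, OpenCV 4.12 (cv2) and the standard library are available. Lean on these libraries where they do the work, as an engineer would, in place of code of your own. Each camera call takes 0.05 s, during which the arm holds its last target.

### The job

Open the tasting corner on the pet-shop counter: take the little board out of its slotted holder and lean it, standing on its lower edge, against the far (customers') side of the wooden block, leave it there, and then unscrew the orange cap of the treat jar. The cap may have an ordinary or a reverse thread, so feel which way it is stopped and turn it the other way to free it, and finish while holding the cap by its bar in the gripper, level and lifted clear above the open jar. Leave the bowl, the tub and the toy bone where they are.

Things in the scene. Friction and masses are not known exactly. Their poses are not given: they have to be found in the camera images.
- stand: fixed wooden plinth, 18 mm thick, carrying the clear treat jar and the board's slotted holder. Origin: on the counter under the jar's axis, z up. The plinth reaches from -145 to +75 mm along its x, 75 mm either side along y. Jar: 100 mm across, shoulder 106 mm and mouth 142 mm above the counter
- slot (a point): centre of the slot's floor, 18 mm above the counter, 85 mm from the jar's axis along the stand's -x; axes as the stand's. Slot: 13 mm wide (x), 100 mm long (y), between two rails 25 mm tall and 10 mm thick
- jar_mouth (a point): centre of the jar's mouth, at the top of its neck (60 mm across), 142 mm above the counter; axes as the stand's
- cap: orange screw cap on the jar, loose, about 90 g, 85 mm across, 32 mm high without its bar. Origin: centre of its lower rim, 116 mm above the counter while on the jar; z up, x along its grip bar. The bar starts within about 8 degrees of the stand's x axis. The cap does not rise while it turns and cannot be pulled off before it is freed
- cap_grip (a point): centre of the white grip bar on top of the cap: bar 56 mm long (along the cap's x), 18 mm thick (cap's y), 32 mm high; this point lies 16 mm above the cap's flat top, 164 mm above the counter while the cap is on the jar. Pinch it across its 18 mm thickness from above
- cap_rim (a point): centre of the cap's lower rim (= the cap's origin). Thread: short, clockwise or anticlockwise to open, differs from case to case, cannot be seen. Turned the wrong way the cap meets a firm stop after 8 to 25 degrees; the right way it turns freely, and once turned 60 to 110 degrees from its start it lifts straight off
- board: flat rigid board with dark rim and green face, loose, 10 mm thick (own x), 110 mm wide (own y), 190 mm tall (own z), about 0.2 kg. Origin: centre of its lower edge. It starts upright in the stand's slot, its lower edge 18 mm above the counter; either face may look to the customers
- board_center (a point): centre of the board, half-way up, 95 mm above its lower edge; axes as the board's
- board_foot (a point): centre of the board's lower edge (the same point as the board's origin)
- block: fixed display block of wooden planks, 90 mm (own x) by 150 mm (own y), 100 mm tall. Origin: centre of its underside, on the counter; its +x face is the far (customers') side, against which the board is to lean
- bowl: blue ceramic bowl, 90 mm across, 45 mm high, loose bystander; origin under its centre
- tub_center (a point): round tub with black lid, 60 mm across, 70 mm high, loose bystander; point at its centre
- bone_center (a point): yellow plastic toy bone, about 122 mm long (own x), 58 mm wide, 30 mm high, loose bystander; point at its centre
Mind the look-alikes: they are no part of the job. What is meant by the board is not turquoise, and is the smaller of those in its own colour. There is more than one size of the cap; the job needs the smaller.

How it is judged (in metres and radians):
On the way, in this order (a step that is already met when the one before it is completed fails the run):
1. the board leans against the block's far side, on its lower edge, let go of (angle between board's own z axis and vertical between 0.1 and 0.7 rad and height (world z) of board_foot below 0.012 m and x of board_foot in the frame of block between 0.045 and 0.13 m and y of board_foot in the frame of block between -0.06 and 0.06 m and angle between the y axis of board and the y axis of block, either way round below 0.3 rad and contact force between board and block above 0.05 N and contact force between board and the fingers below 0.02 N and linear speed of board below 0.02 m/s), for 0.3 s.
2. the cap is lifted clear of the jar (z of cap_rim in the frame of jar_mouth above 0.02 m), for 0.1 s.
At the end, for the whole second after the job is handed in: Board leans 6-40 deg on the block's far face, let go, foot on the counter within 85 mm of the face, within 60 mm of its middle, square within 17 deg. Cap still in the fingers, level within 20 deg, rim over 20 mm above the jar's mouth, within 80 mm of its axis, touching neither jar nor board (all of step 1 and z of cap_rim in the frame of jar_mouth above 0.02 m and horizontal distance between cap_rim and jar_mouth below 0.08 m and angle between cap's own z axis and vertical below 0.35 rad and contact force between cap and the fingers above 1 N and contact force between cap and stand below 0.02 N and contact force between cap and board below 0.02 N and linear speed of cap below 0.03 m/s); the arm keeps its last pose, push and grip.
It fails at once if the board falls flat (angle between board's own z axis and vertical above 1.2 rad).
It fails at once if the bowl, the tub or the toy bone is moved more than 30 mm (distance of any of bowl, tub_center, bone_center from where it was at the start of the episode above 0.03 m).
It also fails if it takes over 67 s, if anything falls off the work surface, if the arm or the gripper's body presses on something with over 40 N, if the wrist force passes 120 N, or if a joint passes its speed limit or range.

## Working session

There is one attempt and no reset: what is moved stays moved. The work goes in short steps, Python scripts to look and compute and a tool call to move; the robot and the scene stay as the last step left them, time stands still between calls to the robot, and variables do not carry over. Pictures are saved under pics/ and viewed, and the job is handed in when it is done.

Besides the shell and the picture viewer there is one more tool, called by a JSON object that holds its "method" and its "body", one argument or row to a line. play_rows: Moves the arm, as the interface text tells. Its arguments: {"type":"object","properties":{"series":{"type":"array"}},"required":["series"]}

```bash
ls; mkdir -p pics; cat > h.py <<'E'
import numpy as np,cv2
from plant import get_obs,snapshot,close_job
def shot(n,f):
    s=snapshot(n); cv2.imwrite('pics/'+f+'.png',cv2.cvtColor(s['frame'],cv2.COLOR_RGB2BGR)); np.savez('pics/'+f+'.npz',**{k:s[k] for k in s}); return s
def cloud(s):
    z=s['z_map'].astype(float);h,w=z.shape;u,v=np.meshgrid(np.arange(w),np.arange(h));K=s['mtx']
    x=(u-K[0,2])/K[0,0]*z;y=(v-K[1,2])/K[1,1]*z
    P=np.stack([x,-y,-z,np.ones_like(z)],-1)
    W=P@np.linalg.inv(s['camera_from_world']).T
    W[z==0]=np.nan
    return W[...,:3]
E
python3 - <<'E'
from h import *
print(get_obs())
for n in('scene','top'):
    s=shot(n,n+'0');print(n,s.keys(),s['mtx'],s['camera_from_world'])
E
```

```text
pics
{'clock': 0.0, 'joint_pos': array([-4.96696662e+01,  2.05914874e+01,  6.33259376e-01, -1.89190210e-02,
       -7.01346770e+01, -1.65084018e+01]), 'qvel': array([ 0.04989459, -0.01782576, -0.0272238 ,  0.06236838, -0.05579619,
        0.00804266]), 'tau': array([-4.05343872e-04, -5.82710123e+01,  2.93040562e+01,  6.99718907e+00,
        6.58313889e-03, -1.79835492e-04]), 'tool_pos': array([ 0.27247304, -0.61715115,  0.29122187]), 'orientation': array([ 1.79905871e+02, -9.35004736e-03, -1.56184504e+02]), 'force': array([ 0.26862486,  0.56133367, -0.22665129]), 'moment': array([ 0.04074427, -0.03356802, -0.02336036]), 'opening': 0.08794080749507266}
scene dict_keys(['frame', 'z_map', 'mtx', 'camera_from_world']) [[470.0602627    0.         280.43802655]
 [  0.         470.0602627  208.00458929]
 [  0.           0.           1.        ]] [[-0.13391577  0.99098818 -0.00299834 -0.04070775]
 [-0.76484754 -0.10143176  0.63617595  0.31118944]
 [ 0.63013872  0.08748727  0.77153819 -1.57093275]
 [ 0.          0.          0.          1.        ]]
top dict_keys(['frame', 'z_map', 'mtx', 'camera_from_world']) [[469.37862259   0.         285.87927788]
 [  0.         469.37862259 201.05496186]
 [  0.           0.           1.        ]] [[ 0.00212212 -0.99999114 -0.00363537  0.11278638]
 [ 0.99273948  0.0016695   0.12027276 -0.47339262]
 [-0.12026563 -0.00386421  0.99273423 -1.07799649]
 [ 0.          0.          0.          1.        ]]
```

View pics/scene0.png

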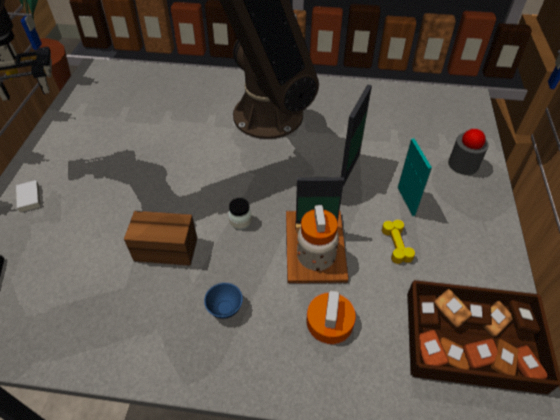

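View pics/top0.png

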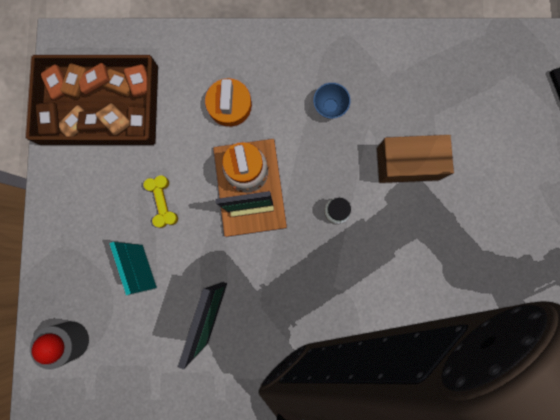

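The scene view shows the stand with jar, cap and board at about (317,245), and the block at (160,237). The bowl is at (224,302), the tub at (240,213) and the bone at (398,240). The larger look-alike cap is at (330,318), the big dark board at (355,130), and the turquoise board at (413,178). Next I measure positions from the depth maps.

```bash
cat > m.py <<'E'
from h import *
def both(tag):
    out=[]
    for n in('scene','top'):
        s=dict(np.load('pics/'+n+tag+'.npz'));out.append((s,cloud(s)))
    return out
def rect(p,name):
    r=cv2.minAreaRect((p[:,:2]*1000).astype(np.float32));print(name,len(p),'c',np.round(r[0],1),'sz',np.round(r[1],1),'ang',round(r[2],1),'med z',round(np.median(p[:,2])*1000,1),'zmax',round(np.percentile(p[:,2],98)*1000,1))
E
python3 - <<'E'
from m import *
for (s,W),n in zip(both('0'),('scene','top')):
    print(n)
    f=s['frame'].astype(int);hsv=cv2.cvtColor(s['frame'],cv2.COLOR_RGB2HSV)
    def box(u0,v0,u1,v1):
        m=np.zeros(f.shape[:2],bool);m[v0:v1,u0:u1]=1;return m
    B=dict(scene=dict(stand=(280,170,352,288),block=(120,205,202,270),bowl=(200,280,250,325),tub=(225,195,255,232),bone=(380,215,418,265)),
     top=dict(stand=(205,132,292,240),block=(370,125,462,190),bowl=(310,80,355,120),tub=(322,192,355,227),bone=(140,170,180,232)))[n]
    for k,b in B.items():
        m=box(*b)&np.isfinite(W[...,2])
        P=W[m];z=P[:,2]
        if k=='stand':
            rect(P[(z>.012)&(z<.022)],'plinth')
            H=hsv[m]
            capm=(H[:,0]<14)&(H[:,1]>200)&(z>.14)&(z<.152);rect(P[capm],'captop')
            rect(P[(z>.168)&(z<.186)],'bar/board')
            rect(P[(z>.19)&(z<.25)],'board upper')
            rect(P[(z>.203)&(z<.25)],'board top')
        elif k=='block':
            rect(P[(z>.09)],'block')
        else: rect(P[z>.012],k)
    print('floor z',np.nanmedian(W[...,2]))
E
```

```text
scene
plinth 1761 c [436.3 199.5] sz [390.5 172.1] ang 1.6 med z 16.9 zmax 20.7
captop 238 c [553.  208.4] sz [77.4 83. ] ang 61.1 med z 146.4 zmax 149.9
bar/board 406 c [520.2 207.4] sz [113.8 108.6] ang 8.8 med z 178.2 zmax 185.5
board upper 355 c [464.4 198.3] sz [ 15.2 108.7] ang 8.7 med z 203.4 zmax 209.3
board top 184 c [464.4 198.2] sz [ 15.2 108.4] ang 8.7 med z 206.3 zmax 209.8
block 1894 c [ 573.8 -183. ] sz [ 93.4 150.9] ang 2.2 med z 98.7 zmax 102.4
bowl 764 c [718.6   4.8] sz [89.1 88.2] ang 17.7 med z 30.4 zmax 46.2
tub 561 c [459.3  -6.3] sz [58.  55.8] ang 70.0 med z 59.6 zmax 71.8
bone 661 c [479.1 411.3] sz [123.  57.] ang 14.7 med z 26.5 zmax 31.9
floor z -0.0011612806230367756
top
plinth 2775 c [508.7 202.6] sz [220.6 149.8] ang 8.3 med z 17.6 zmax 21.4
captop 109 c [530.4 212.5] sz [79.6 52.8] ang 58.2 med z 147.8 zmax 150.6
bar/board 306 c [512.1 206.6] sz [118.2 109.4] ang 8.0 med z 179.1 zmax 184.3
board upper 344 c [458.8 199.3] sz [ 10.7 109.9] ang 8.4 med z 207.2 zmax 210.6
board top 292 c [458.9 199.3] sz [ 10.6 109.9] ang 8.4 med z 207.6 zmax 210.6
block 2689 c [ 568. -182.] sz [ 90.6 152.3] ang 2.8 med z 99.6 zmax 103.8
bowl 741 c [713.1   6.4] sz [86.3 88.7] ang 88.9 med z 29.0 zmax 46.5
tub 556 c [448.3  -4.8] sz [57.  56.2] ang 88.3 med z 69.0 zmax 73.6
bone 831 c [472.8 413.6] sz [120.6  57.5] ang 15.9 med z 28.0 zmax 33.3
floor z 0.00040856252599219545
```

```bash
cat > p.py <<'E'
from h import *
def plan(wps,cur=None):
    # wps: (n rows, x,y,z mm, yaw, jaw); linear interpolation; prints rows
    o=get_obs();p=np.array(o['tool_pos']);yaw=o['orientation'][2]
    if cur: p=np.array(cur[:3])/1000;yaw=cur[3]
    c,s=np.cos(np.radians(yaw)),np.sin(np.radians(yaw))
    R=np.array([[c,s,0],[s,-c,0],[0,0,-1.]])
    print('from',o['clock'],np.round(o['tool_pos']*1000,1),np.round(o['orientation'],2),'F',np.round(o['force'],1),'M',np.round(o['moment'],2),'op',round(o['opening']*1000,1))
    rows=[];q=p.copy();a=0.
    for n,x,y,z,yw,j in wps:
        t=np.array([x,y,z])/1000; b=-((yw-yaw+180)%360-180)
        for i in range(1,n+1):
            d=R.T@(q+(t-q)*i/n-p); rows.append([j]+[round(float(v),3)for v in d]+[round(a+(b-a)*i/n,1)])
        q=t;a=b
    for k in range(0,len(rows),10): print(rows[k:k+10])
E
python3 - <<'E'
from m import *
from p import plan
for (s,W),n,b in zip(both('0'),('scene','top'),((335,80,375,190),(170,270,232,372))):
    P=W[b[1]:b[3],b[0]:b[2]].reshape(-1,3);P=P[np.isfinite(P[:,2])];P=P[(P[:,2]>.05)];P=P[P[:,2]<.5]
    print(n,np.percentile(P,[1,99],axis=0))
plan([(5,450,-400,330,-130,45),(5,470,-170,330,-100,45)])
E
```

```text
scene [[0.15242589 0.2352235  0.05267693]
 [0.46339884 0.3065047  0.25571181]]
top [[0.14297516 0.25383853 0.05757769]
 [0.28344689 0.30340778 0.25770902]]
from 0.1 [ 272.5 -617.2  291.3] [ 1.7991e+02 -1.0000e-02 -1.5618e+02] F [-0.2  0.5 -0.5] M [0.01 0.02 0.02] op 87.5
[[45, -0.05, 0.025, -0.008, np.float64(-5.2)], [45, -0.1, 0.051, -0.015, np.float64(-10.5)], [45, -0.15, 0.076, -0.023, np.float64(-15.7)], [45, -0.2, 0.102, -0.031, np.float64(-20.9)], [45, -0.25, 0.127, -0.039, np.float64(-26.2)], [45, -0.272, 0.167, -0.039, np.float64(-32.2)], [45, -0.295, 0.208, -0.039, np.float64(-38.2)], [45, -0.317, 0.248, -0.039, np.float64(-44.2)], [45, -0.339, 0.289, -0.039, np.float64(-50.2)], [45, -0.361, 0.329, -0.039, np.float64(-56.2)]]
```

{"method": "play_rows", "body": {
  "series": [
    [45,-0.05,0.025,-0.008,-5],
    [45,-0.1,0.051,-0.015,-10],
    [45,-0.15,0.076,-0.023,-16],
    [45,-0.2,0.102,-0.031,-21],
    [45,-0.25,0.127,-0.039,-26],
    [45,-0.272,0.167,-0.039,-32],
    [45,-0.295,0.208,-0.039,-38],
    [45,-0.317,0.248,-0.039,-44],
    [45,-0.339,0.289,-0.039,-50],
    [45,-0.361,0.329,-0.039,-56]
  ]
}}

```text
clock: 1.1
tool_pos: [0.4688, -0.1781, 0.3309]
orientation: [180.0, 0.0, -99.9]
force: [1.4, 0.0, 0.7]
opening: 0.0393
```

```bash
python3 - <<'E'
from p import *
plan([(7,461.5,120,330,-81.6,45),(3,461.5,198.5,330,-81.6,45),])
E
```

```text
from 1.1 [ 468.8 -178.1  330.9] [179.98   0.   -99.93] F [1.4 0.  0.7] M [ 0.05 -0.17  0.04] op 39.3
[[45, -0.042, 0.008, 0.0, np.float64(-2.6)], [45, -0.084, 0.017, 0.0, np.float64(-5.2)], [45, -0.125, 0.025, 0.0, np.float64(-7.9)], [45, -0.167, 0.033, 0.001, np.float64(-10.5)], [45, -0.209, 0.042, 0.001, np.float64(-13.1)], [45, -0.251, 0.05, 0.001, np.float64(-15.7)], [45, -0.292, 0.059, 0.001, np.float64(-18.3)], [45, -0.318, 0.063, 0.001, np.float64(-18.3)], [45, -0.344, 0.068, 0.001, np.float64(-18.3)], [45, -0.37, 0.072, 0.001, np.float64(-18.3)]]
```

{"method": "play_rows", "body": {
  "series": [
    [45,-0.042,0.008,0,-2.6],
    [45,-0.084,0.017,0,-5.2],
    [45,-0.125,0.025,0,-8],
    [45,-0.167,0.033,0,-10.5],
    [45,-0.209,0.042,0,-13],
    [45,-0.251,0.05,0,-15.7],
    [45,-0.29,0.06,0,-18.3],
    [45,-0.32,0.068,0,-18.3],
    [45,-0.362,0.074,0,-18.3],
    [45,-0.362,0.074,0,-18.3]
  ]
}}

```text
clock: 2.1
tool_pos: [0.4603, 0.1929, 0.3306]
orientation: [180.0, 0.0, -81.7]
force: [0.0, -0.7, 0.0]
opening: 0.0396
```

```bash
python3 - <<'E'
from p import *
plan([(4,461.5,198.5,237,-81.6,45),])
s=shot('scene','scene1');s=shot('top','top1')
E
```

```text
from 2.1 [460.3 192.9 330.6] [179.98   0.   -81.7 ] F [ 0.  -0.7  0. ] M [-0.08  0.09 -0.02] op 39.6
[[45, -0.001, -0.001, 0.023, np.float64(-0.0)], [45, -0.003, -0.001, 0.047, np.float64(-0.0)], [45, -0.004, -0.002, 0.07, np.float64(-0.1)], [45, -0.005, -0.002, 0.094, np.float64(-0.1)]]
```

View pics/scene1.png

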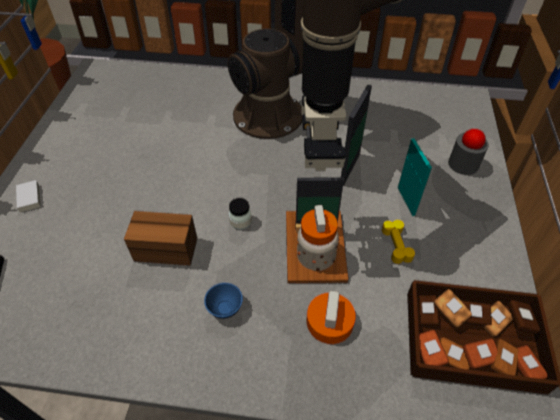

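The gripper is above the small board, which sits at (318,190) in this view, and the way down is clear. I descend and grip.

{"method": "play_rows", "body": {
  "series": [
    [45,-0.002,0,0.03,0],
    [45,-0.004,0,0.06,0],
    [45,-0.004,0,0.08,0],
    [45,-0.004,0,0.094,0],
    [45,-0.004,0,0.094,0],
    [0,-0.004,0,0.094,0],
    [0,-0.004,0,0.094,0],
    [0,-0.004,0,0.094,0],
    [0,-0.004,0,0.094,0],
    [0,-0.004,0,0.094,0]
  ]
}}

```text
clock: 3.2
tool_pos: [0.4602, 0.1935, 0.2377]
orientation: [-179.9, 0.0, -81.9]
force: [2.1, -0.3, 1.0]
opening: 0.0101
```

```bash
python3 - <<'E'
from p import *
x,y,_=get_obs()['tool_pos']*1000;
plan([(4,x,y,320,-81.6,0),(3,x,y,395,-81.6,0)])
E
```

```text
from 3.2 [460.2 193.5 237.7] [-1.7991e+02  4.0000e-02 -8.1860e+01] F [ 2.1 -0.3  1. ] M [-0.25 -0.73  0.1 ] op 10.1
[[0, 0.0, 0.0, -0.021, np.float64(-0.1)], [0, 0.0, 0.0, -0.041, np.float64(-0.1)], [0, 0.0, 0.0, -0.062, np.float64(-0.2)], [0, 0.0, 0.0, -0.082, np.float64(-0.3)], [0, 0.0, 0.0, -0.107, np.float64(-0.3)], [0, 0.0, 0.0, -0.132, np.float64(-0.3)], [0, 0.0, 0.0, -0.157, np.float64(-0.3)]]
```

{"method": "play_rows", "body": {
  "series": [
    [0,0,0,-0.01,0],
    [0,0,0,-0.03,0],
    [0,0,0,-0.05,0],
    [0,0,0,-0.08,0],
    [0,0,0,-0.11,0],
    [0,0,0,-0.135,0],
    [0,0,0,-0.145,0],
    [0,0,0,-0.145,0]
  ]
}}

```text
clock: 4.0
tool_pos: [0.4597, 0.1934, 0.3833]
orientation: [-179.9, 0.1, -81.9]
force: [0.0, -0.0, -3.0]
opening: 0.0101
```

```bash
python3 - <<'E'
from p import *
x,y,z=get_obs()['tool_pos']*1000;
plan([(6,x,30,z,-81.6,0),(8,646,-180,z,-87.5,0),(2,646,-180,z,-87.5,0)])
shot('scene','scene2')
E
```

```text
from 4.0 [459.7 193.4 383.3] [-1.7992e+02  8.0000e-02 -8.1870e+01] F [ 0. -0. -3.] M [0.05 0.18 0.01] op 10.1
[[0, 0.027, 0.004, 0.0, np.float64(-0.0)], [0, 0.054, 0.008, 0.0, np.float64(-0.1)], [0, 0.081, 0.012, 0.0, np.float64(-0.1)], [0, 0.108, 0.015, 0.0, np.float64(-0.2)], [0, 0.135, 0.019, 0.0, np.float64(-0.2)], [0, 0.162, 0.023, 0.0, np.float64(-0.3)], [0, 0.191, 0.004, 0.0, np.float64(0.5)], [0, 0.22, -0.016, 0.0, np.float64(1.2)], [0, 0.25, -0.035, 0.0, np.float64(1.9)], [0, 0.279, -0.054, 0.0, np.float64(2.7)]]
[[0, 0.308, -0.074, 0.0, np.float64(3.4)], [0, 0.337, -0.093, 0.0, np.float64(4.2)], [0, 0.367, -0.112, 0.0, np.float64(4.9)], [0, 0.396, -0.132, 0.0, np.float64(5.6)], [0, 0.396, -0.132, 0.0, np.float64(5.6)], [0, 0.396, -0.132, 0.0, np.float64(5.6)]]
```

View pics/scene2.png

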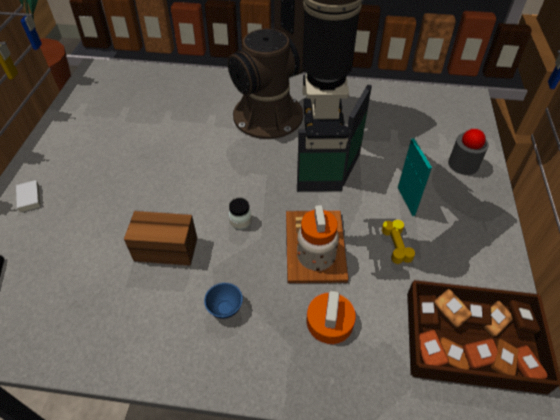

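The board at (320,155) is clear of the slot and held straight in the fingers. I carry it to the block.

{"method": "play_rows", "body": {
  "series": [
    [0,0.02,0.003,0,0],
    [0,0.05,0.008,0,0],
    [0,0.08,0.012,0,0],
    [0,0.11,0.015,0,0],
    [0,0.14,0.019,0,0],
    [0,0.17,0.018,0,0],
    [0,0.2,0.002,0,1],
    [0,0.23,-0.02,0,2],
    [0,0.26,-0.04,0,3],
    [0,0.28,-0.055,0,4]
  ]
}}

```text
clock: 5.05
tool_pos: [0.5541, -0.0779, 0.3796]
orientation: [179.8, 0.0, -86.0]
force: [0.3, 0.9, -2.7]
opening: 0.0094
```

```bash
python3 - <<'E'
from p import *
x,y,z=get_obs()['tool_pos']*1000;
plan([(6,648,-180,z,-87.5,0),(2,648,-180,z,-87.5,0)])
E
```

```text
from 5.05 [554.1 -77.9 379.6] [179.77   0.   -85.99] F [ 0.3  0.9 -2.7] M [ 0.1   0.14 -0.05] op 9.4
[[0, 0.018, -0.014, 0.0, np.float64(0.3)], [0, 0.036, -0.029, 0.0, np.float64(0.5)], [0, 0.054, -0.043, 0.0, np.float64(0.8)], [0, 0.072, -0.058, 0.0, np.float64(1.0)], [0, 0.09, -0.072, 0.0, np.float64(1.3)], [0, 0.108, -0.087, 0.0, np.float64(1.5)], [0, 0.108, -0.087, 0.0, np.float64(1.5)], [0, 0.108, -0.087, 0.0, np.float64(1.5)]]
```

{"method": "play_rows", "body": {
  "series": [
    [0,0.018,-0.014,0,0],
    [0,0.036,-0.029,0,1],
    [0,0.054,-0.043,0,1],
    [0,0.072,-0.058,0,1],
    [0,0.09,-0.072,0,1],
    [0,0.104,-0.086,0,1],
    [0,0.104,-0.086,0,1],
    [0,0.104,-0.086,0,1]
  ]
}}

```text
clock: 5.85
tool_pos: [0.6466, -0.1737, 0.3795]
orientation: [179.8, 0.0, -86.9]
force: [0.2, -0.1, -2.7]
opening: 0.0102
```

```bash
python3 - <<'E'
from p import *
print(get_obs()['tool_pos'])
shot('scene','scene3');shot('top','top3')
from m import *
for (s,W),n in zip(both('3'),('scene','top')):
    W2=W.reshape(-1,3);m=(abs(W2[:,0]-.648)<.05)&(abs(W2[:,1]+.18)<.08)&(W2[:,2]>.17)&(W2[:,2]<.29)
    if m.sum()>30: rect(W2[m],n+' board')
    m=(abs(W2[:,0]-.648)<.05)&(abs(W2[:,1]+.18)<.08)&(W2[:,2]>.15)&(W2[:,2]<.40); 
    if m.sum(): print(np.percentile(W2[m],[1,50,99],axis=0).round(3))
E
```

```text
[ 0.64656265 -0.17373784  0.37947526]
scene board 1706 c [ 651.8 -168.6] sz [ 13.3 111.1] ang 6.8 med z 231.5 zmax 288.2
[[ 0.621 -0.222  0.161]
 [ 0.652 -0.151  0.258]
 [ 0.687 -0.114  0.398]]
[[ 0.599 -0.206  0.376]
 [ 0.606 -0.19   0.393]
 [ 0.638 -0.165  0.399]]
```

View pics/scene3.png

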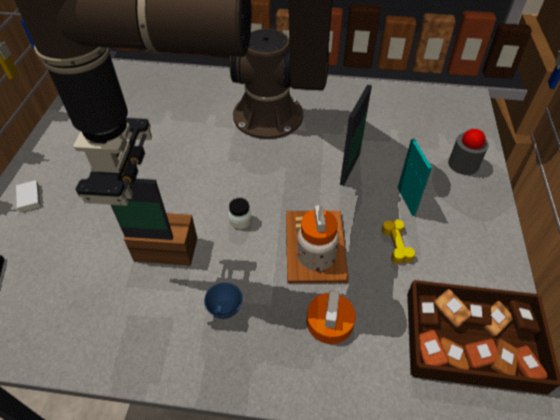

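View pics/top3.png

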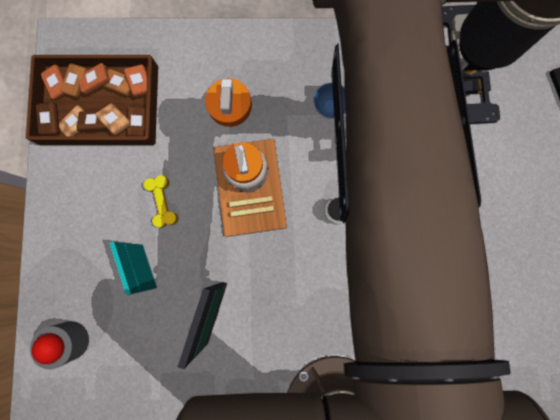

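The board hangs about 30 mm in front of the block's far face, in the scene view at (145,210). I lower it to just above the counter.

{"method": "play_rows", "body": {
  "series": [
    [0,0.008,0,0.02,0],
    [0,0.008,0,0.05,0],
    [0,0.008,0,0.08,0],
    [0,0.008,0,0.11,0],
    [0,0.008,0,0.13,0],
    [0,0.008,0,0.145,0],
    [0,0.008,0,0.152,0],
    [0,0.008,0,0.156,0],
    [0,0.008,0,0.157,0],
    [0,0.008,0,0.158,0]
  ]
}}

```text
clock: 6.95
tool_pos: [0.6478, -0.1816, 0.2251]
orientation: [-179.9, -0.0, -86.9]
force: [0.7, 0.1, -2.1]
opening: 0.0099
```

{"method": "play_rows", "body": {
  "series": [
    [0,0,0,0.001,0],
    [0,0,0,0.001,0],
    [0,0,0,0.001,0]
  ]
}}

```text
clock: 7.25
tool_pos: [0.6475, -0.1817, 0.2235]
orientation: [-180.0, -0.0, -86.9]
force: [0.7, 0.6, -2.2]
opening: 0.0094
```

{"method": "play_rows", "body": {
  "series": [
    [0,0,0,0.002,0],
    [0,0,0,0.003,0],
    [0,0,0,0.003,0]
  ]
}}

```text
clock: 7.55
tool_pos: [0.6473, -0.1817, 0.2199]
orientation: [180.0, 0.0, -86.9]
force: [0.6, 0.2, -1.8]
opening: 0.0099
```

{"method": "play_rows", "body": {
  "series": [
    [0,0,0,0.001,0],
    [0,0,0,0.002,0],
    [0,0,0,0.002,0]
  ]
}}

```text
clock: 7.85
tool_pos: [0.6476, -0.1819, 0.2198]
orientation: [-179.9, -0.0, -86.9]
force: [-1.8, 0.6, 6.4]
opening: 0.0094
```

Contact with the counter is felt at 6.4 N upward. I open part way and tip the board towards the block with it caged between the fingers.

{"method": "play_rows", "body": {
  "series": [
    [35,0,0,0,0],
    [35,0,0,0,0],
    [35,0,0,0,0],
    [35,0,0.004,0,0],
    [35,0,0.008,0,0],
    [35,0,0.012,0,0],
    [35,0,0.016,0,0],
    [35,0,0.02,0,0],
    [35,0,0.024,0,0],
    [35,0,0.027,0,0]
  ]
}}

```text
clock: 8.85
tool_pos: [0.62, -0.1832, 0.2183]
orientation: [-180.0, 0.0, -86.9]
force: [0.6, 0.0, 0.8]
opening: 0.0306
```

```bash
python3 - <<'E'
from p import *
plan([]);shot('scene','scene4')
i=cv2.imread('pics/scene4.png')[130:300,60:270];cv2.imwrite('pics/c4.png',cv2.resize(i,None,fx=3,fy=3))
E
```

```text
from 8.85 [ 620.  -183.2  218.3] [-179.99    0.    -86.88] F [0.6 0.  0.8] M [ 0.05  0.11 -0.01] op 30.6
```

View pics/c4.png

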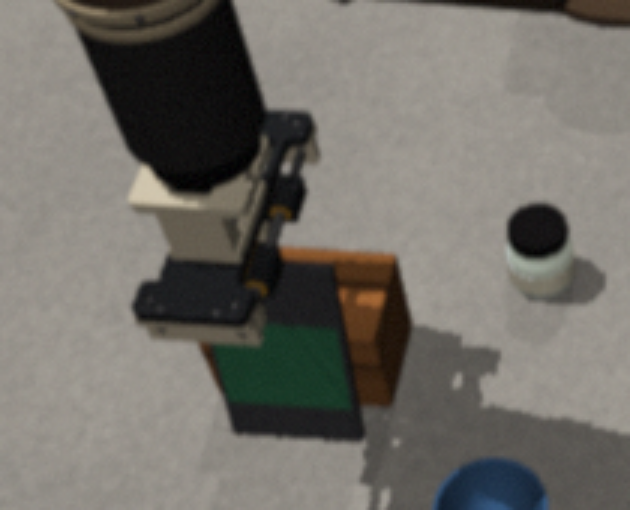

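The board is tilting between the fingers, its foot on the counter and its top at about (290,300) in the crop. I keep going.

{"method": "play_rows", "body": {
  "series": [
    [35,0,0.003,0,0],
    [35,0,0.006,0,0],
    [35,0,0.009,0,0],
    [35,0,0.012,0,0],
    [35,0,0.015,0,0],
    [45,0,0.015,0,0],
    [60,0,0.015,0,0],
    [60,0,0.015,0,0],
    [60,0,0.015,0,0]
  ]
}}

```text
clock: 9.8
tool_pos: [0.6056, -0.184, 0.2181]
orientation: [180.0, -0.0, -86.9]
force: [-0.4, 0.0, 0.4]
opening: 0.0515
```

```bash
python3 - <<'E'
from m import *
from p import plan
plan([]);s=shot('scene','scene5')
i=cv2.imread('pics/scene5.png')[130:300,60:270];cv2.imwrite('pics/c5.png',cv2.resize(i,None,fx=3,fy=3))
W=cloud(s)[195:280,120:185].reshape(-1,3)
hsv=cv2.cvtColor(s['frame'],cv2.COLOR_RGB2HSV)[195:280,120:185].reshape(-1,3)
m=(hsv[:,0]>55)&(hsv[:,0]<95)&(hsv[:,1]>120)&(W[:,2]>.02)&(W[:,2]<.19);P=W[m];c=P.mean(0);u,S,v=np.linalg.svd(P-c);n=v[2]*np.sign(v[2,0]);print(m.sum(),c,n,'lean deg',np.degrees(np.arcsin(n[2])),'yaw',np.degrees(np.arctan2(n[1],n[0])),S)
E
```

```text
from 9.8 [ 605.6 -184.   218.1] [180.    -0.   -86.87] F [-0.4  0.   0.4] M [ 0.01  0.12 -0.02] op 51.5
1029 [ 0.63230439 -0.17580796  0.08310428] [0.96823365 0.05407932 0.24412912] lean deg 14.130373256379203 yaw 3.196853260966828 [0.93737987 0.74423322 0.04919811]
```

View pics/c5.png

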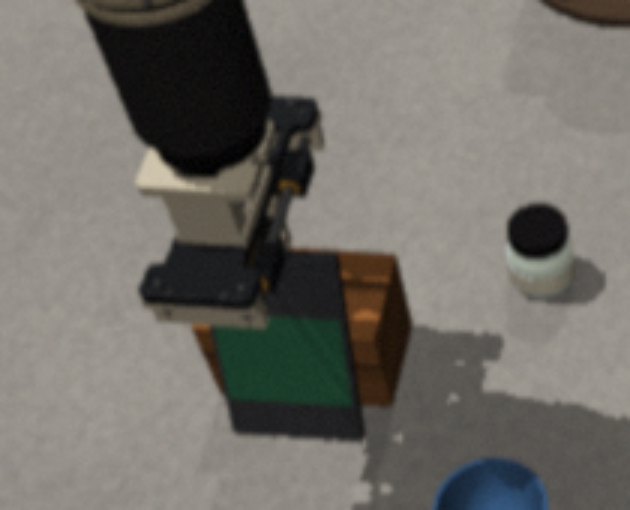

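The board leans about 14° at a yaw of 3°, and its back plane meets the block's top edge. The fingers are clear, so I retreat upwards.

{"method": "play_rows", "body": {
  "series": [
    [60,0,0,-0.01,0],
    [60,0,0,-0.02,0],
    [60,0,0,-0.03,0],
    [60,0,0,-0.045,0],
    [60,0,0,-0.07,0],
    [60,0,0,-0.1,0],
    [60,0,0,-0.1,0]
  ]
}}

```text
clock: 10.55
tool_pos: [0.6072, -0.1845, 0.3242]
orientation: [-179.5, -0.1, -86.8]
force: [1.3, -0.1, 0.1]
opening: 0.0521
```

```bash
cat > bd.py <<'E'
from m import *
def board(s):
    W=cloud(s)[195:280,110:185].reshape(-1,3)
    hsv=cv2.cvtColor(s['frame'],cv2.COLOR_RGB2HSV)[195:280,110:185].reshape(-1,3)
    m=(hsv[:,0]>55)&(hsv[:,0]<95)&(hsv[:,1]>120)&(W[:,2]>.02)&(W[:,2]<.19);P=W[m];c=P.mean(0);u,S,v=np.linalg.svd(P-c);n=v[2]*np.sign(v[2,0]);print('BOARD',m.sum(),c.round(4),'lean',np.degrees(np.arcsin(n[2])).round(1),'yaw',np.degrees(np.arctan2(n[1],n[0])).round(1))
E
python3 - <<'E'
from bd import *
from p import plan
s=shot('scene','scene6');board(s)
i=cv2.imread('pics/scene6.png')[130:300,60:270];cv2.imwrite('pics/c6.png',cv2.resize(i,None,fx=3,fy=3))
# cap bar, from initial images
for (s,W),n,b in zip(both('0'),('scene','top'),((308,200,332,232),(228,140,252,180))):
    P=W[b[1]:b[3],b[0]:b[2]].reshape(-1,3);P=P[(P[:,2]>.171)&(P[:,2]<.186)&(P[:,0]>.49)];rect(P,n+' bar')
    f=s['frame'][b[1]-20:b[3]+20,b[0]-20:b[2]+20,::-1];cv2.imwrite('pics/bar_'+n+'.png',cv2.resize(f,None,fx=5,fy=5))
plan([(8,546,0,330,-87,60),(2,546,50,330,-87,60)])
E
```

```text
BOARD 1126 [ 0.6316 -0.1782  0.0864] lean 14.4 yaw 3.2
scene bar 166 c [549.  206.2] sz [56.8 18.4] ang 13.1 med z 178.4 zmax 181.5
top bar 236 c [543.4 207.6] sz [55.4 18. ] ang 12.8 med z 179.5 zmax 182.6
from 10.6 [ 606.4 -184.2  321.8] [-1.7968e+02 -5.0000e-02 -8.6870e+01] F [-0.  -0.1  0.6] M [ 0.08  0.1  -0.05] op 52.8
[[60, -0.023, 0.006, -0.001, np.float64(0.0)], [60, -0.047, 0.013, -0.002, np.float64(0.0)], [60, -0.07, 0.019, -0.003, np.float64(0.1)], [60, -0.094, 0.025, -0.004, np.float64(0.1)], [60, -0.117, 0.031, -0.005, np.float64(0.1)], [60, -0.14, 0.038, -0.006, np.float64(0.1)], [60, -0.164, 0.044, -0.007, np.float64(0.1)], [60, -0.187, 0.05, -0.008, np.float64(0.1)], [60, -0.212, 0.049, -0.008, np.float64(0.1)], [60, -0.237, 0.048, -0.008, np.float64(0.1)]]
```

View pics/c6.png

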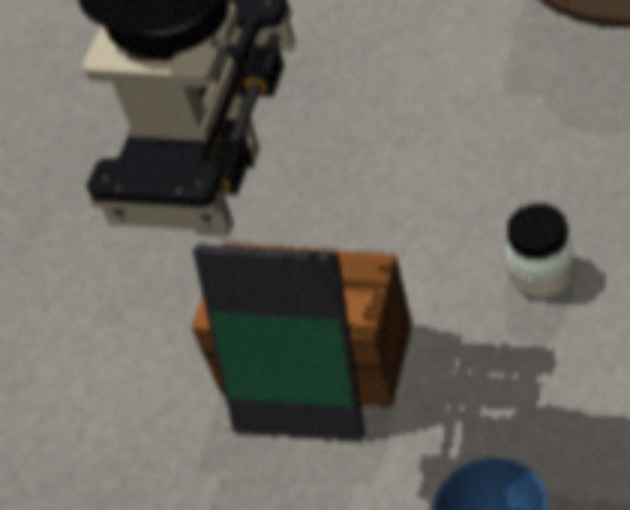

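View pics/bar_top.png

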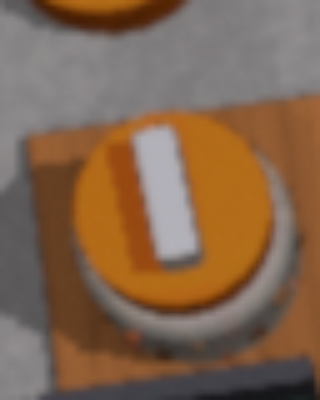

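The board stands free, leaning against the block, top at (265,250) and foot at (300,435) in the crop. The cap's bar is at (546,207) mm with its angle near 13°. I go there and turn the gripper on the way.

{"method": "play_rows", "body": {
  "series": [
    [60,-0.03,0.006,-0.002,-8],
    [60,-0.07,0.015,-0.004,-16],
    [60,-0.11,0.025,-0.006,-24],
    [60,-0.15,0.035,-0.008,-32],
    [60,-0.19,0.04,-0.008,-40],
    [60,-0.23,0.043,-0.008,-48],
    [60,-0.27,0.042,-0.008,-56],
    [60,-0.31,0.041,-0.008,-64],
    [60,-0.35,0.04,-0.008,-72],
    [60,-0.38,0.039,-0.008,-80]
  ]
}}

```text
clock: 11.6
tool_pos: [0.5453, 0.1954, 0.3262]
orientation: [-180.0, 0.0, -6.5]
force: [-0.3, 0.3, 0.4]
opening: 0.0527
```

```bash
python3 - <<'E'
from p import *
plan([(3,546,207,330,13,60)])
E
```

```text
from 11.6 [545.3 195.4 326.2] [-1.7999e+02  1.0000e-02 -6.4900e+00] F [-0.3  0.3  0.4] M [-0.11  0.09  0.02] op 52.7
[[60, -0.0, -0.004, -0.001, np.float64(-6.5)], [60, -0.0, -0.008, -0.003, np.float64(-13.0)], [60, -0.001, -0.012, -0.004, np.float64(-19.5)]]
```

{"method": "play_rows", "body": {
  "series": [
    [60,0,-0.004,0,-8],
    [60,0,-0.008,0,-16],
    [60,0,-0.01,0,-19],
    [60,0,-0.01,0,-19],
    [60,0,-0.01,0,-19]
  ]
}}

```text
clock: 12.1
tool_pos: [0.5469, 0.2031, 0.3261]
orientation: [180.0, 0.0, 12.0]
force: [-0.0, -0.6, 0.1]
opening: 0.0529
```

```bash
python3 - <<'E'
from p import *
plan([(4,546,207,218,13,60)])
shot('scene','scene7')
i=cv2.imread('pics/scene7.png')[100:300,230:400];cv2.imwrite('pics/c7.png',cv2.resize(i,None,fx=3,fy=3))
E
```

```text
from 12.1 [546.9 203.1 326.1] [1.800e+02 2.000e-02 1.202e+01] F [-0.  -0.6  0.1] M [-0.14  0.08  0.03] op 52.9
[[60, -0.0, -0.001, 0.027, np.float64(-0.2)], [60, -0.0, -0.002, 0.054, np.float64(-0.5)], [60, -0.0, -0.003, 0.081, np.float64(-0.7)], [60, -0.0, -0.004, 0.108, np.float64(-1.0)]]
```

View pics/c7.png

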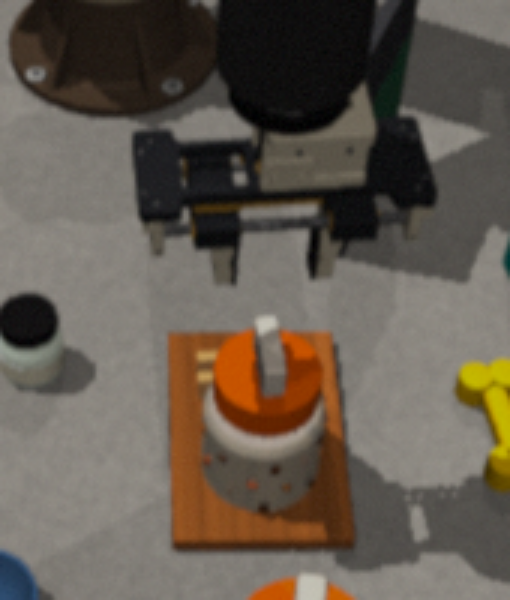

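The fingers straddle the bar, which is at (268,350) in the crop, well centred. I descend and close.

{"method": "play_rows", "body": {
  "series": [
    [60,0,-0.002,0.03,-1],
    [60,0,-0.004,0.06,-1],
    [60,0,-0.004,0.085,-1],
    [60,0,-0.004,0.1,-1],
    [60,0,-0.004,0.108,-1],
    [0,0,-0.004,0.108,-1],
    [0,0,-0.004,0.108,-1],
    [0,0,-0.004,0.108,-1],
    [0,0,-0.004,0.108,-1],
    [0,0,-0.004,0.108,-1]
  ]
}}

```text
clock: 13.15
tool_pos: [0.5463, 0.2073, 0.2188]
orientation: [-180.0, -0.1, 13.1]
force: [-1.5, 1.5, 0.6]
opening: 0.018
```

```bash
python3 - <<'E'
from p import *
plan([]);print(get_obs()['joint_pos'].round(1))
E
```

```text
from 13.15 [546.3 207.3 218.8] [-1.7997e+02 -6.0000e-02  1.3120e+01] F [-1.5  1.5  0.6] M [ 0.63  0.41 -0.02] op 18.0
[ 39.9  15.4 -16.9  -0.  -57.7  63.2]
```

The bar is gripped at 18.0 mm. I feel anticlockwise first, which is negative tool spin.

{"method": "play_rows", "body": {
  "series": [
    [0,0,0,0,-2],
    [0,0,0,0,-4],
    [0,0,0,0,-6],
    [0,0,0,0,-8]
  ]
}}

```text
clock: 13.55
tool_pos: [0.5464, 0.2073, 0.2188]
orientation: [-180.0, -0.1, 21.2]
force: [0.6, 0.0, 1.4]
opening: 0.0178
```

```bash
python3 -c "
from p import *
plan([])"
```

```text
from 13.55 [546.4 207.3 218.8] [-1.7999e+02 -6.0000e-02  2.1210e+01] F [0.6 0.  1.4] M [-0.14  0.09 -0.07] op 17.8
```

{"method": "play_rows", "body": {
  "series": [
    [0,0,0,0,-2],
    [0,0,0,0,-4],
    [0,0,0,0,-6]
  ]
}}

```text
clock: 13.85
tool_pos: [0.5467, 0.2071, 0.2189]
orientation: [180.0, -0.1, 27.2]
force: [2.8, -3.1, 1.0]
opening: 0.0181
```

```bash
python3 -c "
from p import *
plan([])"
```

```text
from 13.85 [546.7 207.1 218.9] [ 1.7997e+02 -7.0000e-02  2.7210e+01] F [ 2.8 -3.1  1. ] M [-1.5  -1.11 -0.23] op 18.1
```

{"method": "play_rows", "body": {
  "series": [
    [0,0,0,0,-1],
    [0,0,0,0,-2]
  ]
}}

```text
clock: 14.05
tool_pos: [0.547, 0.2066, 0.2189]
orientation: [179.9, -0.1, 29.1]
force: [5.2, -5.1, 2.5]
opening: 0.0176
```

```bash
python3 -c "
from p import *
plan([])"
```

```text
from 14.05 [547.  206.6 218.9] [ 1.7992e+02 -7.0000e-02  2.9130e+01] F [ 5.2 -5.1  2.5] M [-2.38 -1.91 -0.36] op 17.6
```

{"method": "play_rows", "body": {
  "series": [
    [0,0,0,0,-1],
    [0,0,0,0,-2]
  ]
}}

```text
clock: 14.25
tool_pos: [0.5474, 0.2062, 0.2189]
orientation: [179.9, -0.1, 31.1]
force: [6.4, -6.2, 0.8]
opening: 0.0181
```

```bash
python3 -c "
from p import *
plan([]);shot('scene','scene8');i=cv2.imread('pics/scene8.png')[100:300,230:400];cv2.imwrite('pics/c8.png',cv2.resize(i,None,fx=3,fy=3))"
```

```text
from 14.25 [547.4 206.2 218.9] [ 1.7988e+02 -7.0000e-02  3.1110e+01] F [ 6.4 -6.2  0.8] M [-2.83 -2.32 -0.6 ] op 18.1
```

View pics/c8.png

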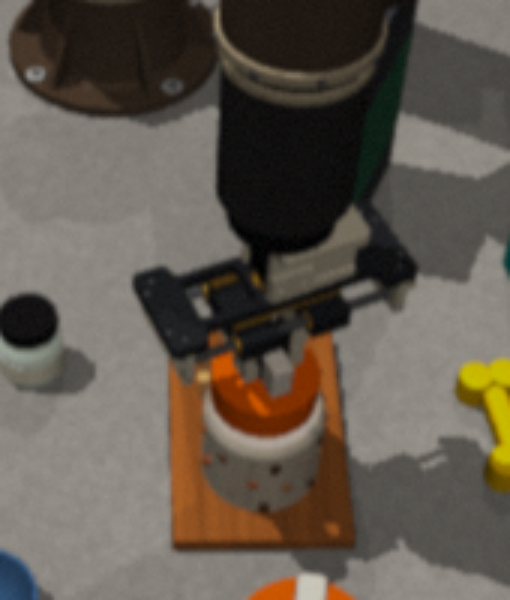

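Torque was near zero at first and has grown steadily since about +12° (Mz -0.07, -0.23, -0.36, -0.60), which looks like a springy stop. I reverse and compare.

{"method": "play_rows", "body": {
  "series": [
    [0,0,0,0,3],
    [0,0,0,0,7],
    [0,0,0,0,11],
    [0,0,0,0,15],
    [0,0,0,0,18]
  ]
}}

```text
clock: 14.8
tool_pos: [0.5464, 0.2074, 0.2188]
orientation: [-180.0, -0.1, 13.0]
force: [-0.1, -0.1, 2.6]
opening: 0.0177
```

```bash
python3 -c "
from p import *
plan([])"
```

```text
from 14.8 [546.4 207.4 218.8] [-1.7997e+02 -6.0000e-02  1.2960e+01] F [-0.1 -0.1  2.6] M [-0.19  0.17  0.04] op 17.7
```

{"method": "play_rows", "body": {
  "series": [
    [0,0,0,0,4],
    [0,0,0,0,8],
    [0,0,0,0,12],
    [0,0,0,0,16],
    [0,0,0,0,20]
  ]
}}

```text
clock: 15.3
tool_pos: [0.5464, 0.2075, 0.2188]
orientation: [-179.9, -0.0, -7.0]
force: [0.0, 0.6, 2.3]
opening: 0.0178
```

```bash
python3 -c "
from p import *
plan([])"
```

```text
from 15.3 [546.4 207.5 218.8] [-1.7995e+02 -5.0000e-02 -7.0400e+00] F [0.  0.6 2.3] M [-0.17  0.11  0.06] op 17.8
```

{"method": "play_rows", "body": {
  "series": [
    [0,0,0,0,4],
    [0,0,0,0,8],
    [0,0,0,0,12]
  ]
}}

```text
clock: 15.6
tool_pos: [0.5464, 0.2075, 0.2188]
orientation: [-179.9, -0.0, -19.0]
force: [0.7, 0.4, 3.3]
opening: 0.0179
```

```bash
python3 -c "
from p import *
plan([])"
```

```text
from 15.6 [546.4 207.5 218.8] [-1.7994e+02 -4.0000e-02 -1.9040e+01] F [0.7 0.4 3.3] M [-0.18  0.12  0.1 ] op 17.9
```

It turns 32° clockwise from the start with no torque, so clockwise opens it. I carry on to about 118°.

{"method": "play_rows", "body": {
  "series": [
    [0,0,0,0,8],
    [0,0,0,0,16],
    [0,0,0,0,24],
    [0,0,0,0,32],
    [0,0,0,0,40],
    [0,0,0,0,48],
    [0,0,0,0,56],
    [0,0,0,0,64],
    [0,0,0,0,72],
    [0,0,0,0,80]
  ]
}}

```text
clock: 16.6
tool_pos: [0.5465, 0.2074, 0.2188]
orientation: [-179.9, 0.0, -99.2]
force: [0.7, -1.1, 3.2]
opening: 0.0179
```

{"method": "play_rows", "body": {
  "series": [
    [0,0,0,0,6],
    [0,0,0,0,6],
    [0,0,0,-0.001,6],
    [0,0,0,-0.003,6],
    [0,0,0,-0.004,6]
  ]
}}

```text
clock: 17.1
tool_pos: [0.546, 0.2071, 0.222]
orientation: [180.0, -0.0, -104.8]
force: [-0.2, 0.4, -1.4]
opening: 0.0177
```

```bash
python3 -c "
from p import *
plan([]);shot('scene','scene9');i=cv2.imread('pics/scene9.png')[100:300,230:400];cv2.imwrite('pics/c9.png',cv2.resize(i,None,fx=3,fy=3))"
```

```text
from 17.1 [546.  207.1 222. ] [ 1.7997e+02 -2.0000e-02 -1.0480e+02] F [-0.2  0.4 -1.4] M [0.02 0.1  0.06] op 17.7
```

View pics/c9.png

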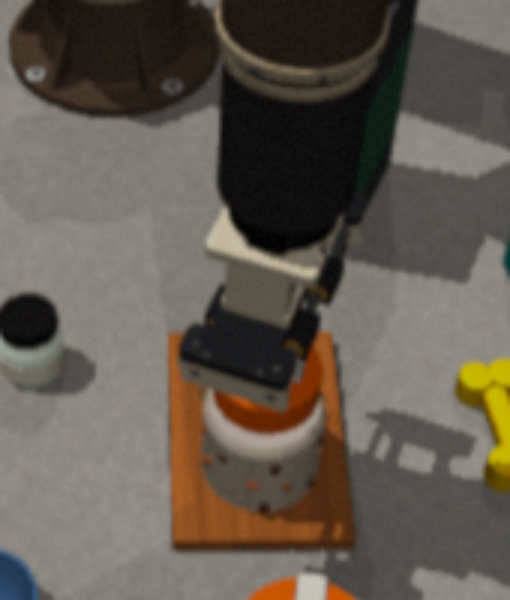

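The force reads -1.4 N, which is just the cap's weight, so it's free. I lift straight up.

{"method": "play_rows", "body": {
  "series": [
    [0,0,0,-0.005,0],
    [0,0,0,-0.012,0],
    [0,0,0,-0.022,0],
    [0,0,0,-0.034,0],
    [0,0,0,-0.046,0],
    [0,0,0,-0.058,0],
    [0,0,0,-0.07,0],
    [0,0,0,-0.078,0],
    [0,0,0,-0.08,0],
    [0,0,0,-0.08,0]
  ]
}}

```text
clock: 18.15
tool_pos: [0.5462, 0.2072, 0.3023]
orientation: [-180.0, 0.0, -104.9]
force: [-0.1, -0.4, -1.0]
opening: 0.0175
```

{"method": "play_rows", "body": {
  "series": [
    [0,0,0,0,0],
    [0,0,0,0,0],
    [0,0,0,0,0]
  ]
}}

```text
clock: 18.45
tool_pos: [0.5461, 0.2071, 0.3016]
orientation: [180.0, -0.0, -104.9]
force: [0.0, 0.2, -0.8]
opening: 0.0177
```

```bash
python3 - <<'E'
from bd import *
from p import plan
s=shot('scene','scene10');plan([]);board(s)
W=cloud(s);f=s['frame'];hsv=cv2.cvtColor(f,cv2.COLOR_RGB2HSV)
m=(hsv[...,0]<14)&(hsv[...,1]>200)&(W[...,2]>.18)&(W[...,2]<.28)&(abs(W[...,0]-.546)<.06)&(abs(W[...,1]-.207)<.06)
P=W[m];print('cap z',np.percentile(P[:,2],[1,99]).round(3),P.mean(0).round(3))
E
```

```text
from 18.5 [546.1 207.1 301.7] [ 1.7997e+02 -3.0000e-02 -1.0488e+02] F [ 1.3 -0.  -1.1] M [ 0.03  0.07 -0.  ] op 17.7
BOARD 1121 [ 0.6316 -0.1782  0.0863] lean 14.3 yaw 3.2
cap z [0.201 0.233] [0.576 0.213 0.221]
```

View pics/scene10.png

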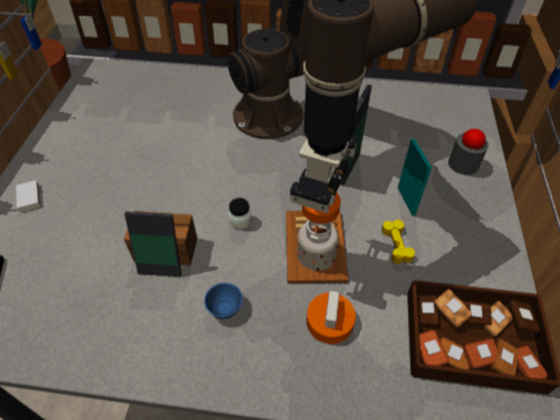

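The cap at (322,208) hangs level above the open jar, whose mouth is at (318,228). The board leans on the block at (155,243), and the bowl, tub and bone are where they were. I hand in.

```bash
python3 -c "
from plant import *
print(close_job())"
```

```text
the job is handed in; nothing more can be done
None
```

The board leans against the block's far side, let go. The treat jar's cap is unscrewed and held level above the open jar. I handed the job in at about 18.5 s of the 67 s allowed; no verdict is reported.

- **Board:** In the last picture it leaned 14.3° with about 3° of yaw. Its foot was on the counter about 30 mm from the block's face, and the lean and position had not changed since I let go.
- **Cap:** Turning anticlockwise met growing torque from about 12°, which I read as the stop. Clockwise turned freely, and the cap lifted off after about 118°. At the end the lower rim was about 0.20 m above the counter, roughly 60 mm over the jar's mouth. The grip was steady at 17.7 mm.
- **Bystanders:** The bowl, tub and bone look unmoved in the last picture; I did not measure them again.
- **Disagreement:** The two cameras differed by about 5 mm along x, so I used the average. The grasps and the placing went well with it.

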